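# Run the last red sweets out of the gravity bin

## Robot

A 6-joint arm with a two-finger parallel gripper is mounted at the origin on the work surface. World frame = base frame: x ahead of the robot, y to its left, z up, the work surface at z = 0. Lengths are in m, angles in rad, forces in N, time in s.
With the tool pointing down it reaches from about 0.3 to 0.875 m from the base axis. Payload 4.2 kg.
Tool frame: the origin (TCP) lies on the front face of the gripper's body, between the roots of the fingers; the fingertips stand bot.finger_overhang ahead of it and the grasp point (between the pads) lies 54 mm ahead of it (bot.finger_overhang is the distance from the TCP to the fingertips, in m); x points along the fingers, z is the direction in which the jaws open and shut, and the axes are right-handed (so a half turn about x gives the same grasp; the last joint's range is limited). The gripper opens to 85 mm and grips with 20 to 120 N. Pads are 22 mm wide; open, the fingers measure 114 mm over their backs; the gripper's body (76 mm by 85 mm) begins 54 mm behind the grasp point. The pads swing forward as they close: fully open they stand 13 mm farther back than shut.
Start: joints at [-1.225, 0.32, 1.565, -0, 1.257, -0.02], TCP at [0.206, -0.537, 0.304] pointing down, gripper open.
Joint ranges: [-3.11, 3.11], [-0.84, 2.01], [0.21, 2.61], [-1.34, 4.49], [0.05, 2.63], [-2.56, 2.56]. Speed limits (rad/s): [2.57, 2.57, 3.14, 3.14, 3.14, 3.14].

## Interface

Orientations are given as [roll, pitch, yaw] about the fixed x, y, z axes, in that order (R = Rz(yaw) Ry(pitch) Rx(roll)).
In Python, from cell import get_state, viewer, bot gives the robot as it stands.
- The arm moves only by the tool play_rows, never from a script. Its arguments are lists of equal length, an entry for each row: "angular": the turn, a rotation vector about the world's x, y, z in rad, a list of three; "travel": the shift along the world's x, y, z in mm, a list of three; "claw": the opening, from -1 (shut) to 1 (fully open). A call has 1 to 20 rows; each row shifts and turns the commanded pose from where the row before left it; what a row does not reach is not made up. A row lasts 1/8 s, in which the tool goes at most 62.5 mm and 10.7 degrees, less where a joint would pass 70% of its speed; a pose out of reach is approached as far as the arm can. A call with a gripper value outside its range is refused whole. The fingers move at their own pace and stop on an object; "force" is the grip in N (left out, the last holds). Time passes only in rows, so rows that do not move let the fingers close. It gives the time, the measured TCP pose, the force and the opening at its end, in the units of the state.
- get_state(): the state, without advancing time (a new reading comes with each control period).
- viewer.grab_frame(name): name is "side" or "top" or "wrist"; returns a dict with "image" (420x560x3 uint8, blue, green, red), "mtx" (3x3 intrinsics, pixels), "extrinsics" (4x4, takes a point from camera to world coordinates); the wrist camera has in their place "tool_from_camera" (4x4, takes a point from camera to tool coordinates, whose origin is the TCP and whose axes are the tool frame's). Camera axes: x right, y up, looking along -z (the intrinsics and any distortion apply to the point x, -y, -z); pixel columns grow to the right and rows downward; lengths in m; the calibration is good to about 2 mm. A picture is of the moment at which its call begins: read the wrist's pose just before it. There is no depth.
- bot.job_done(): hands the job in, once; it reports no verdict.
The state is a dict: "time": time; "joint_pos": joint angles; "qd": joint speeds; "joint_torque": joint torques, N m; "tcp_pos": TCP position; "eef_rot": TCP orientation; "ft_force": force on the tool from outside, world axes, zero at the start; "wrist_torque": the same for the moment, N m; "finger_gap": finger opening in m.
Only numpy, scipy, OpenCV 4.12 (cv2) and the standard library are available. Lean on these libraries where they do the work, as an engineer would, in place of code of your own. Each camera call takes 0.05 s, during which the arm holds its last target.

## Task

Empty the red sweets from their gravity bin into the bowl on the scale: press the bin's lever pad down with the fingertips so that the gate at its other end lifts, until all six have run out, then let the lever come back up so that the gate is shut. Do not touch the sweets, do not pick up or shift the bowl, and leave the bin of gold sweets and the other things on the counter alone.

Things in the scene. Friction and masses are not known exactly. Their poses are not given: they have to be found in the camera images.
- red_bin_lever (a joint): rocking lever of the bin that holds the RED sweets (rad): 0 = pad up, gate shut; grows as the pad is pressed, stop at 0.52 = gate fully up. The sweets can pass from about 0.38. Its spring shuts it again when let go; the pad needs about 2 N to start and 4 to 5 N to hold at the stop.
- red_bin_pad (a point): centre of the upper face of the red bin's lever pad: black, ribbed, 42 mm along the lever x 44 mm wide, overhanging the spout, on a steel yoke 76 mm wide. At rest about 211 mm above the counter, 84 mm ahead of the pivot, its outer edge higher (0.2 rad). Pressed to the stop it has gone almost straight down by 43 mm, tilted 0.32 rad the other way. Only the bowl is below it.
- red_bin: gravity bin of red sweets, fixed: clear open hopper 98 mm wide, rim 314 mm high, x from 15 to 155 mm; dark stand 150 mm wide; steel chute with clear cheeks. Origin on the counter under the gate, z up; -x points out of the spout, towards the robot. Lever pin at x = -75 mm, 187 mm high; curved gate at x = 0 to 10 mm; pad at x = -157 mm, y = 0. Spout mouth x -128 to -80 mm, 106 mm high.
- gold_bin_lever (a joint): rocking lever of the other, identical bin that holds the GOLD sweets (rad): 0 = gate shut. Leave it alone.
- gold_bin_pad (a point): centre of the upper face of the gold bin's lever pad, same shape and height as the red one. Leave it alone.
- gold_bin: the identical gravity bin with the gold sweets, beside the red one (either side), origin and axes as for red_bin.
- scale: lilac kitchen scale, 190 x 155 mm, 38 mm high, fixed, under the red bin's spout; origin on the counter under the centre of its round platform.
- bowl: loose steel bowl standing on the scale under the red spout: rim diameter 170 mm, 55 mm high, 0.14 to 0.25 kg; origin at the centre of its underside, 38 mm above the counter. Any yaw.
- bowl_rim (a point): centre of the bowl's mouth, 55 mm above its underside (93 mm above the counter).
- tape: loose roll of black tape lying flat on the counter, 68 mm diameter, 19 mm high; bystander.
- jar: loose closed glass jar with a red lid, 68 mm diameter, 105 mm high; bystander; origin at the centre of its underside.
- giftbox: loose white gift box with red ribbon, 80 x 80 x 55 mm (bow to 70 mm); bystander; origin at the centre of its underside.
- red1: red foil-wrapped sweet 1 of 6, a ball of 26 mm diameter, about 10 to 17 g; origin at its centre. At the start in the red hopper, behind the gate.
- red2: red foil-wrapped sweet 2 of 6, a ball of 26 mm diameter, about 10 to 17 g; origin at its centre. At the start in the red hopper, behind the gate.
- red3: red foil-wrapped sweet 3 of 6, a ball of 26 mm diameter, about 10 to 17 g; origin at its centre. At the start in the red hopper, behind the gate.
- red4: red foil-wrapped sweet 4 of 6, a ball of 26 mm diameter, about 10 to 17 g; origin at its centre. At the start in the red hopper, behind the gate.
- red5: red foil-wrapped sweet 5 of 6, a ball of 26 mm diameter, about 10 to 17 g; origin at its centre. At the start in the red hopper, behind the gate.
- red6: red foil-wrapped sweet 6 of 6, a ball of 26 mm diameter, about 10 to 17 g; origin at its centre. At the start in the red hopper, behind the gate.
- gold1: gold foil-wrapped sweet 1 of 3, a ball of 26 mm diameter; origin at its centre. In the gold hopper, stays there.
- gold2: gold foil-wrapped sweet 2 of 3, a ball of 26 mm diameter; origin at its centre. In the gold hopper, stays there.
- gold3: gold foil-wrapped sweet 3 of 3, a ball of 26 mm diameter; origin at its centre. In the gold hopper, stays there.
There are look-alikes about, which are no part of the job. Leave any pink look-alike of the bowl alone.

How it is judged:
By the outcome, as a careful person would: the job done as asked, in the order asked, and still so for the second after the job is handed in, with the robot touching nothing.
It also fails if it takes over 35 s, if anything falls off the work surface, if the arm or the gripper's body presses on something with over 40 N, if the wrist force passes 120 N, or if a joint passes its speed limit or range.

## Working session

There is one attempt and no reset: what is moved stays moved. The work goes in short steps, Python scripts to look and compute and a tool call to move; the robot and the scene stay as the last step left them, time stands still between calls to the robot, and variables do not carry over. Pictures are saved under pics/ and viewed, and the job is handed in when it is done.

Besides the shell and the picture viewer there is one more tool, called after "Call:" as a command line: name --argument value ..., lists and objects as JSON in quotes. play_rows: Moves the arm, as the interface text tells. Its arguments: {"type":"object","properties":{"angular":{"type":"array","items":{"type":"array","items":{"type":"number"}}},"travel":{"type":"array","items":{"type":"array","items":{"type":"number"}}},"claw":{"type":"array","items":{"type":"number"}},"force":{"type":"number"}},"required":["angular","travel","claw"]}

```bash
mkdir -p pics; ls
cat > h.py <<'E'
from cell import get_state, viewer, bot
import numpy as np, cv2, json
def grab(n,f):
    r=viewer.grab_frame(n); cv2.imwrite('pics/'+f,r['image']); return r
E
python3 - <<'E'
from h import *
print(bot.finger_overhang)
for n in ['side','top']:
    r=grab(n,n+'1.png'); print({k:(v if k!='image' else v.shape) for k,v in r.items()})
s=get_state(); print(s)
E
```

```text
pics
0.0726
{'image': (420, 560, 3), 'mtx': array([[389.5352751 ,   0.        , 288.05973546],
       [  0.        , 389.5352751 , 208.37408543],
       [  0.        ,   0.        ,   1.        ]]), 'extrinsics': array([[ 0.11244892, -0.91425183,  0.38922851,  1.05132393],
       [ 0.99364626,  0.10159771, -0.04842542, -0.04380942],
       [ 0.0047283 ,  0.39220084,  0.91986746,  1.26250086],
       [ 0.        ,  0.        ,  0.        ,  1.        ]])}
{'image': (420, 560, 3), 'mtx': array([[545.2664956 ,   0.        , 274.96263419],
       [  0.        , 545.2664956 , 204.04584103],
       [  0.        ,   0.        ,   1.        ]]), 'extrinsics': array([[ 0.02949001,  0.99674412, -0.07504327,  0.46268444],
       [-0.99946034,  0.03049051,  0.01222145,  0.00748678],
       [ 0.01446977,  0.07464236,  0.99710538,  1.65157283],
       [ 0.        ,  0.        ,  0.        ,  1.        ]])}
{'time': 0.1, 'joint_pos': array([-1.22501116e+00,  3.20239531e-01,  1.56555591e+00, -2.69247908e-05,
        1.25741784e+00, -1.99978839e-02]), 'qd': array([-0.00154239, -0.00047798, -0.00247033,  0.00142622,  0.00055099,
       -0.00125967]), 'joint_torque': array([-3.38535001e-04, -4.16407979e+01, -2.34705627e+01, -9.60726607e-05,
        4.92880659e-03,  2.45908733e-07]), 'tcp_pos': array([ 0.20555613, -0.53666696,  0.30316004]), 'eef_rot': array([3.13738982, 1.5691755 , 1.93238487]), 'ft_force': array([-0.15559699, -0.4514542 ,  0.08779696]), 'wrist_torque': array([0.04650425, 0.01641866, 0.00423478]), 'finger_gap': 0.08545052171433462}
```

View pics/side1.png

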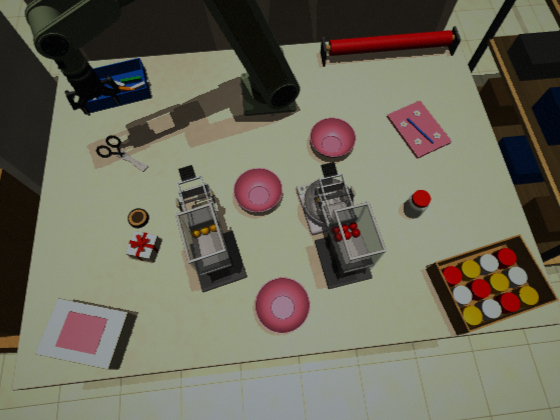

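View pics/top1.png

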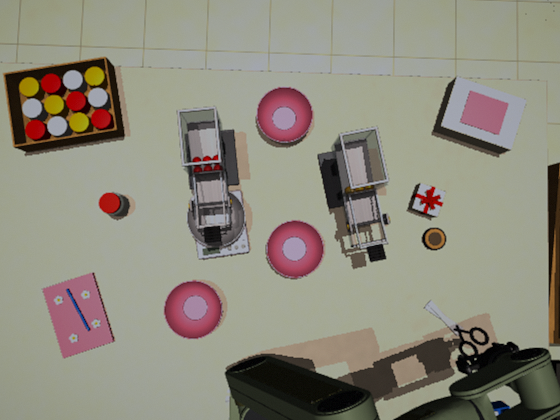

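The red bin is the one at the left of the top view, with its pad near (212,234) there and near (329,171) in the side view. The gold bin's pad is near (376,253). I'll enlarge both views to measure them.

Run:
```python
import cv2,numpy as np
a=cv2.imread('pics/top1.png')[95:270,165:260]; b=cv2.imread('pics/side1.png')[150:295,290:395]
a=cv2.resize(a,None,fx=3.4,fy=3.4,interpolation=2);b=cv2.resize(b,None,fx=3.9,fy=3.9,interpolation=2)
h=max(a.shape[0],b.shape[0]);
p=lambda i:cv2.copyMakeBorder(i,0,h-i.shape[0],0,5,0)
cv2.imwrite('pics/z1.png',np.hstack([p(a),p(b)]))
```

```text
(no output)
```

View pics/z1.png

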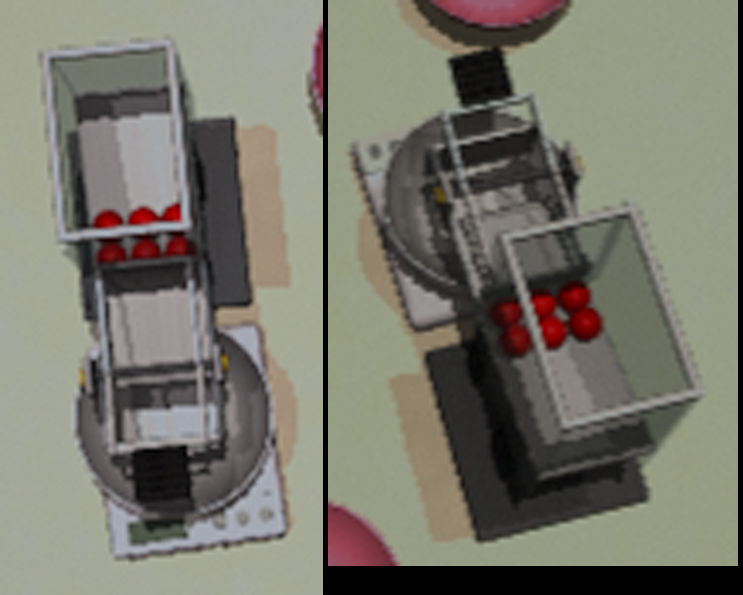

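```bash
cat >> h.py <<'E'
def ray(r,uv):
    K=r['mtx'];E=r['extrinsics'];u,v=uv
    d=np.array([(u-K[0,2])/K[0,0],-(v-K[1,2])/K[1,1],-1.]);d=E[:3,:3]@d
    return E[:3,3],d/np.linalg.norm(d)
def onz(r,uv,z):
    o,d=ray(r,uv);return o+d*(z-o[2])/d[2]
def tri(a,b):
    (o1,d1),(o2,d2)=a,b
    A=np.stack([d1,-d2],1);t=np.linalg.lstsq(A,o2-o1,rcond=None)[0]
    p,q=o1+t[0]*d1,o2+t[1]*d2;return (p+q)/2,np.linalg.norm(p-q)
E
python3 - <<'E'
from h import *
T=viewer.grab_frame('top');S=viewer.grab_frame('side')
def pad(r,box):
    x0,y0,x1,y1=box;im=r['image'][y0:y1,x0:x1];m=(im.max(2)<38).astype(np.uint8)
    n,l,st,c=cv2.connectedComponentsWithStats(m);i=1+st[1:,4].argmax();print(st[i],c[i]+[x0,y0])
    rc=cv2.minAreaRect(np.argwhere(l==i)[:,::-1].astype(np.float32));print(np.array(rc[0])+[x0,y0],rc[1:])
    return np.array(rc[0])+[x0,y0]
pt=pad(T,(200,222,226,246));ps=pad(S,(318,160,345,178))
p,e=tri(ray(T,pt),ray(S,ps));print('red pad',p,e,onz(T,pt,.211),onz(S,ps,.211))
f=lambda l,s,o:[(np.array(q)/s+o) for q in l]
ct=[onz(T,q,.314)for q in f([(45,50),(172,42),(188,228),(62,238)],3.4,np.array([165,95]))]
cs=[onz(S,q,.314)for q in f([(567-328,425),(700-328,395),(632-328,208),(503-328,238)],3.9,np.array([290,150]))]
for c in(ct,cs):
    c=np.array(c)[:,:2];print(c.round(4).tolist(),c.mean(0))
    d=(c[0]+c[1]-c[2]-c[3])/2;w=(c[1]+c[2]-c[0]-c[3])/2
    print(np.linalg.norm(d),np.linalg.norm(w),np.arctan2(d[1],d[0]),np.arctan2(w[0],-w[1]))
    for ax in [np.arctan2(d[1],d[0])]:
        print('pad pred',c.mean(0)-.242*np.array([np.cos(ax),np.sin(ax)]))
E
```

```text
[  3   4  19  17 256] [212.10546875 234.26171875]
[212. 234.] ((16.0, 18.0), 90.0)
[  3   2  16  15 157] [328.7133758 169.1656051]
[328.67692375 169.31538391] ((12.366517066955566, 12.717339515686035), 74.74488067626953)
red pad [0.4868604  0.15273876 0.20348137] 0.0026677675375396696 [0.4869344  0.15330352 0.211     ] [0.49074307 0.15001572 0.211     ]
[[0.7911, 0.2384], [0.8001, 0.146], [0.6632, 0.1292], [0.653, 0.2202]] [0.72684656 0.1834341 ]
0.13859301022649953 0.0922245181037415 0.12655981917894418 0.10443145591968568
pad pred [0.48678207 0.15288832]
[[0.8047, 0.1483], [0.7945, 0.2377], [0.659, 0.2193], [0.6712, 0.1281]] [0.73235279 0.18337976]
0.13589872640489378 0.09098200255327117 0.1423359483223166 -3.0181549099707925
pad pred [0.49280006 0.14905065]
```

Run:
```python
from h import *
from scipy.spatial.transform import Rotation as R
s=get_state();M=R.from_euler('xyz',s['eef_rot']).as_matrix();print(M.round(3))
x=np.array([0,0,-1.]);yw=.128
for sg in(1,-1):
    z=sg*np.array([-np.sin(yw),np.cos(yw),0]);D=np.stack([x,np.cross(z,x),z],1)
    print(sg,R.from_matrix(D@M.T).as_rotvec())
print(np.array([.488,.152,.36])-s['tcp_pos'])
```

```text
[[-0.     0.934  0.358]
 [ 0.001  0.358 -0.934]
 [-1.     0.    -0.001]]
1 [ 3.36625002e-04 -1.51412388e-03  2.90385602e+00]
-1 [-1.03792038e-03 -2.30753874e-04 -2.37736234e-01]
[0.2824008  0.68879105 0.05658832]
```

Call:
play_rows --angular '[[0,0,0],[0,0,0],[0,0,-0.0132],[0,0,-0.0132],[0,0,-0.0132],[0,0,-0.0132],[0,0,-0.0132],[0,0,-0.0132],[0,0,-0.0132],[0,0,-0.0132],[0,0,-0.0132],[0,0,-0.0132],[0,0,-0.0132],[0,0,-0.0132],[0,0,-0.0132],[0,0,-0.0132],[0,0,-0.0132],[0,0,-0.0132],[0,0,-0.0132],[0,0,-0.0132]]' --travel '[[0,0,28],[0,0,28],[15.7,38.3,0],[15.7,38.3,0],[15.7,38.3,0],[15.7,38.3,0],[15.7,38.3,0],[15.7,38.3,0],[15.7,38.3,0],[15.7,38.3,0],[15.7,38.3,0],[15.7,38.3,0],[15.7,38.3,0],[15.7,38.3,0],[15.7,38.3,0],[15.7,38.3,0],[15.7,38.3,0],[15.7,38.3,0],[15.7,38.3,0],[15.7,38.3,0]]' --claw '[-1,-1,-1,-1,-1,-1,-1,-1,-1,-1,-1,-1,-1,-1,-1,-1,-1,-1,-1,-1]'

```text
time: 2.7
tcp_pos: [0.4885, 0.1538, 0.3598]
eef_rot: [-0.689, 1.57, -2.132]
ft_force: [0.3, -0.3, 0.8]
finger_gap: -0.0003
```

Run:
```python
from h import *
s=get_state();print(s['time'],s['tcp_pos'],s['eef_rot'],s['joint_pos'],s['finger_gap'],s['ft_force'])
r=grab('wrist','w1.png');print(r['mtx'],r['tool_from_camera'])
```

```text
2.7 [0.4885404  0.1537684  0.35978161] [-0.68903118  1.57042816 -2.13187105] [ 2.82595940e-01  1.88369092e-01  1.60381162e+00 -2.50838435e-04
  1.34968701e+00  1.72549085e+00] -0.0003328758450573283 [ 0.25033222 -0.34079974  0.80029411]
[[346.97111681   0.         282.43752448]
 [  0.         346.97111681 213.87940562]
 [  0.           0.           1.        ]] [[ 5.19620005e-05  3.23418969e-01 -9.46255868e-01 -6.99072346e-02]
 [ 9.88806169e-05  9.46255863e-01  3.23418973e-01  8.29732265e-02]
 [ 9.99999994e-01 -1.10371861e-04  1.71894804e-05  2.80433800e-04]
 [ 0.00000000e+00  0.00000000e+00  0.00000000e+00  1.00000000e+00]]
```

View pics/w1.png

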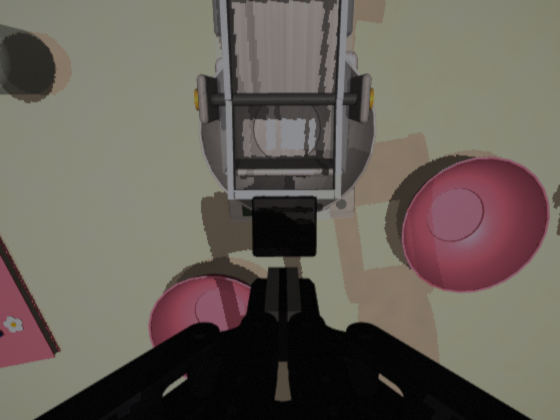

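The wrist view shows the pad squarely ahead of the shut fingertips: x 253–316, y 197–255, centre about (284.5,226). I'll cast that ray onto the pad's height.

Run:
```python
from h import *
from scipy.spatial.transform import Rotation as R
s=get_state();M=np.eye(4);M[:3,:3]=R.from_euler('xyz',s['eef_rot']).as_matrix();M[:3,3]=s['tcp_pos']
r=viewer.grab_frame('wrist');r['extrinsics']=M@r['tool_from_camera']
g=r['image'].max(2);print([ (g[226,c]) for c in range(246,324,2)],[g[q,284] for q in range(190,264,2)])
c=np.array([onz(r,(284.5,226),.211),onz(r,(284.5,197),.207),onz(r,(284.5,255),.215),onz(r,(253,226),.211),onz(r,(316,226),.211)]);print(c)
print('pivot shaft ends',onz(r,(197,99),.187),onz(r,(372,98),.187))
tip=M@[.0726,0,0,1];print(tip)
```

```text
[np.uint8(83), np.uint8(83), np.uint8(83), np.uint8(83), np.uint8(83), np.uint8(82), np.uint8(44), np.uint8(4), np.uint8(5), np.uint8(6), np.uint8(6), np.uint8(4), np.uint8(7), np.uint8(3), np.uint8(4), np.uint8(7), np.uint8(5), np.uint8(4), np.uint8(9), np.uint8(3), np.uint8(7), np.uint8(7), np.uint8(4), np.uint8(4), np.uint8(6), np.uint8(8), np.uint8(6), np.uint8(3), np.uint8(7), np.uint8(4), np.uint8(8), np.uint8(8), np.uint8(11), np.uint8(9), np.uint8(6), np.uint8(14), np.uint8(22), np.uint8(26), np.uint8(58)] [np.uint8(52), np.uint8(41), np.uint8(116), np.uint8(143), np.uint8(140), np.uint8(71), np.uint8(23), np.uint8(38), np.uint8(38), np.uint8(37), np.uint8(31), np.uint8(17), np.uint8(9), np.uint8(5), np.uint8(5), np.uint8(5), np.uint8(4), np.uint8(8), np.uint8(3), np.uint8(7), np.uint8(4), np.uint8(6), np.uint8(5), np.uint8(8), np.uint8(3), np.uint8(8), np.uint8(4), np.uint8(4), np.uint8(6), np.uint8(4), np.uint8(9), np.uint8(9), np.uint8(11), np.uint8(9), np.uint8(9), np.uint8(61), np.uint8(134)]
[[0.49059809 0.15664103 0.211     ]
 [0.50956176 0.15914814 0.207     ]
 [0.47120369 0.15407685 0.215     ]
 [0.48781974 0.1776626  0.211     ]
 [0.49337423 0.13563617 0.211     ]]
pivot shaft ends [0.56332323 0.22485309 0.187     ] [0.57897588 0.10987221 0.187     ]
[0.49052376 0.15800116 0.2867877  1.        ]
```

Run:
```python
from h import *
from scipy.spatial.transform import Rotation as R
for i in range(4):
    s=get_state();M=np.eye(4);M[:3,:3]=R.from_euler('xyz',s['eef_rot']).as_matrix();M[:3,3]=s['tcp_pos']
    r=grab('wrist','w2.png');r['extrinsics']=M@r['tool_from_camera']
    print(s['time'],s['tcp_pos'],M[:3,0].round(4))
g=r['image'].max(2)
m=(g<20).astype(np.uint8)[185:264,240:330]
c=np.argwhere(m)[:,::-1]+[240,185];print(c.min(0),c.max(0),np.median(c,0))
cen=((c.min(0)+c.max(0))/2);print(cen,onz(r,cen,.211))
a=R.from_matrix(M[:3,:3]);print(M[:3,2])
```

```text
2.8 [0.48933974 0.1553989  0.35922214] [-2.0e-04  1.1e-03 -1.0e+00]
2.85 [0.48856298 0.15376524 0.35925182] [-1.2e-03 -5.0e-04 -1.0e+00]
2.9 [0.48814839 0.15274612 0.3594323 ] [-1.2e-03 -9.0e-04 -1.0e+00]
2.95 [0.48793243 0.15214033 0.35962414] [-1.e-03 -8.e-04 -1.e+00]
[249 196] [314 254] [279. 232.]
[281.5 225. ] [0.48810913 0.15241523 0.211     ]
[ 1.28194242e-01 -9.91748833e-01  6.99334981e-04]
```

View pics/w2.png

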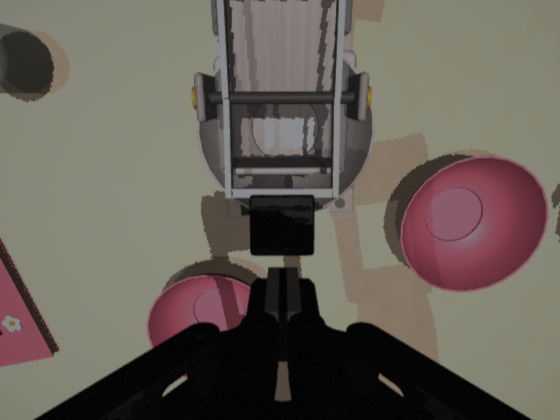

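The pad centre comes out at (0.488, 0.152) and the tips are above it to within 1 mm. I'll go down.

Call:
play_rows --angular '[[0,0,0],[0,0,0],[0,0,0],[0,0,0],[0,0,0],[0,0,0],[0,0,0],[0,0,0],[0,0,0],[0,0,0],[0,0,0],[0,0,0]]' --travel '[[0,0,-17],[0,0,-17],[0,0,-17],[0,0,-12],[0,0,-5],[0,0,0],[0,0,-6],[0,0,-6],[0,0,-6],[0,0,-6],[0,0,-4],[0,0,0]]' --claw '[-1,-1,-1,-1,-1,-1,-1,-1,-1,-1,-1,-1]'

```text
time: 4.5
tcp_pos: [0.488, 0.1524, 0.2636]
eef_rot: [-1.453, 1.57, -2.896]
ft_force: [-2.5, 0.5, 2.5]
finger_gap: 0.0001
```

Run:
```python
from h import *
s=get_state();print(s['time'],s['tcp_pos'],s['tcp_pos'][2]-.0726,s['ft_force'])
r=grab('wrist','w3.png');t=grab('top','t3.png')['image'][95:270,165:260]
q=grab('side','s3.png')['image'][150:295,290:395]
t=cv2.resize(t,None,fx=3.4,fy=3.4);q=cv2.resize(q,(0,0),fx=3.9,fy=3.9);h=595
p=lambda i:cv2.copyMakeBorder(i[:h],0,h-i[:h].shape[0],0,5,0)
cv2.imwrite('pics/z3.png',np.hstack([p(t),p(q)]))
```

```text
4.5 [0.48800259 0.15243282 0.26358542] 0.190985422976779 [-2.54682629  0.5488229   2.52707268]
```

View pics/w3.png

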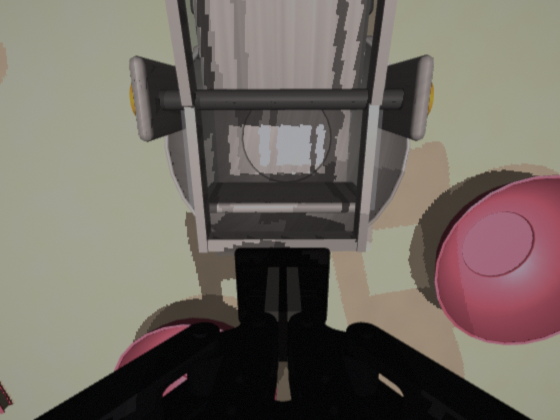

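View pics/z3.png

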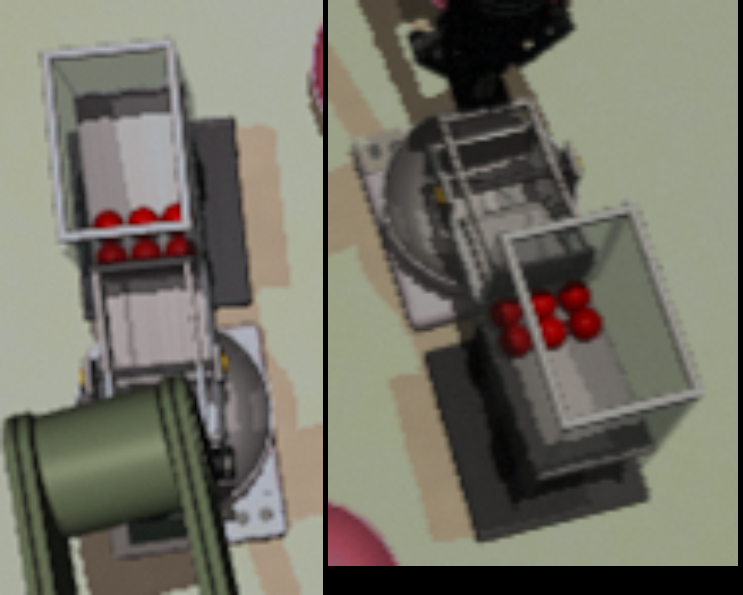

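The pad is going down at about 2.5 N and the gate has begun to lift. The sweets are still in place, so I'll press on to near the stop.

Call:
play_rows --angular '[[0,0,0],[0,0,0],[0,0,0],[0,0,0],[0,0,0]]' --travel '[[0,0,-5],[0,0,-5],[0,0,-4],[0,0,-3],[0,0,0]]' --claw '[-1,-1,-1,-1,-1]'

```text
time: 5.28
tcp_pos: [0.4892, 0.1526, 0.2472]
eef_rot: [1.581, 1.568, 0.138]
ft_force: [2.4, -0.4, 6.0]
finger_gap: -0.0
```

```bash
cat > look.py <<'E'
import sys
from h import *
k=sys.argv[1]
s=get_state();print(s['time'],s['tcp_pos'],s['tcp_pos'][2]-.0726,s['ft_force'])
r=grab('wrist','w%s.png'%k);t=grab('top','t.png')['image'][95:270,165:260]
q=grab('side','s.png')['image'][150:295,290:395]
t=cv2.resize(t,None,fx=2.8,fy=2.8);q=cv2.resize(q,(0,0),fx=2.8,fy=2.8);h=490
w=cv2.resize(r['image'][0:300,80:480],None,fx=.6,fy=.6)
p=lambda i:cv2.copyMakeBorder(i[:h],0,h-i[:h].shape[0],0,5,0)
cv2.imwrite('pics/z%s.png'%k,np.hstack([p(t),p(q),p(w)])[:,:800])
E
python3 look.py 4
```

```text
5.275 [0.48918366 0.15258267 0.24717263] 0.17457263121729924 [ 2.35827786 -0.41061418  5.96661633]
```

View pics/z4.png

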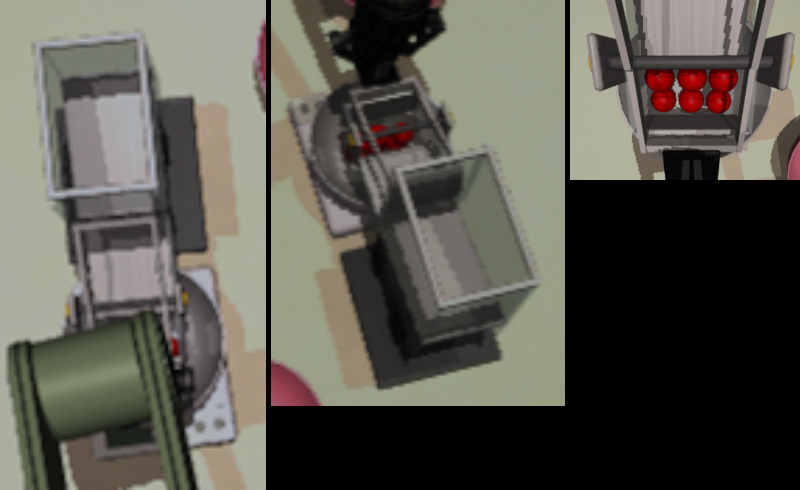

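All six have run out. They show in the spout mouth and bowl, and the hopper is empty. I'll hold briefly, then let the lever up gently.

Call:
play_rows --angular '[[0,0,0],[0,0,0],[0,0,0],[0,0,0],[0,0,0],[0,0,0]]' --travel '[[0,0,0],[0,0,0],[0,0,0],[0,0,0],[0,0,0],[0,0,0]]' --claw '[-1,-1,-1,-1,-1,-1]'

```text
time: 6.18
tcp_pos: [0.4891, 0.1526, 0.2475]
eef_rot: [1.612, 1.568, 0.169]
ft_force: [1.7, 0.6, 4.7]
finger_gap: -0.0001
```

```bash
python3 look.py 5
```

```text
6.175 [0.48910557 0.15258383 0.24749459] 0.1748945943470515 [1.69144036 0.55073835 4.65461333]
```

View pics/w5.png

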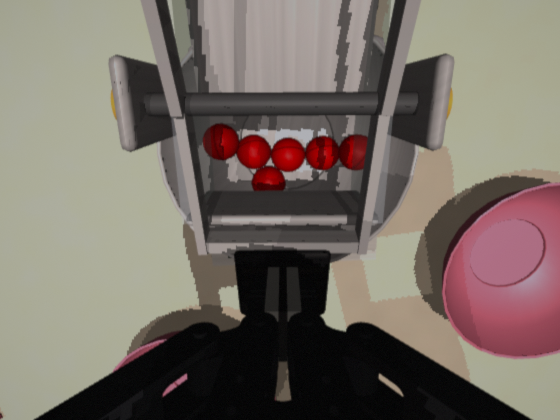

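The wrist view shows six red sweets in the bowl: five in a row near y≈150 and one at (268,181). I'll release the lever now.

Call:
play_rows --angular '[[0,0,0],[0,0,0],[0,0,0],[0,0,0],[0,0,0],[0,0,0],[0,0,0],[0,0,0],[0,0,0],[0,0,0],[0,0,0],[0,0,0],[0,0,0],[0,0,0],[0,0,0],[0,0,0],[0,0,0],[0,0,0]]' --travel '[[0,0,6],[0,0,6],[0,0,6],[0,0,6],[0,0,6],[0,0,6],[0,0,6],[0,0,6],[0,0,15],[0,0,25],[0,0,25],[-20,-40,0],[-20,-45,0],[-20,-45,0],[-20,-45,0],[-10,-45,0],[0,0,0],[0,0,0]]' --claw '[-1,-1,-1,-1,-1,-1,-1,-1,-1,-1,-1,-1,-1,-1,-1,-1,-1,-1]'

```text
time: 8.57
tcp_pos: [0.3983, -0.0674, 0.3604]
eef_rot: [2.088, 1.57, 0.645]
ft_force: [0.3, 0.3, 0.2]
finger_gap: 0.0001
```

```bash
python3 look.py 6
python3 - <<'E'
import cv2,numpy as np
for n in('t','s'):
    b=cv2.imread('pics/%s.png'%n);a=cv2.imread('pics/%s.png'%{'t':'top1','s':'side1'}[n])
    cv2.imwrite('pics/full_%s.png'%n,b)
E
```

```text
8.575 [ 0.39833724 -0.06735064  0.36041836] 0.28781835665685795 [0.32926645 0.25377207 0.16058447]
```

View pics/z6.png

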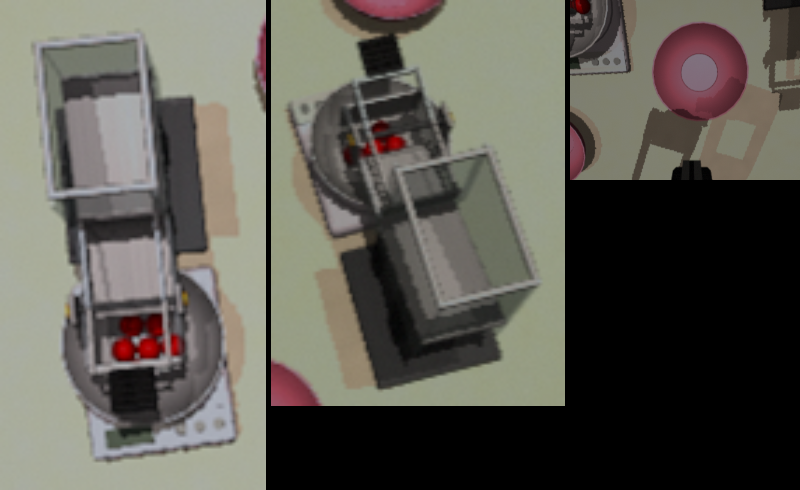

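View pics/full_s.png

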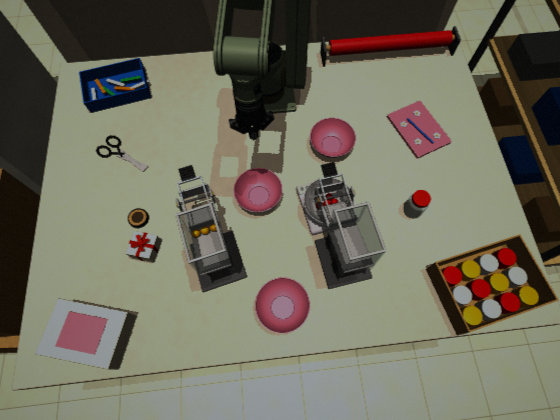

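View pics/full_t.png

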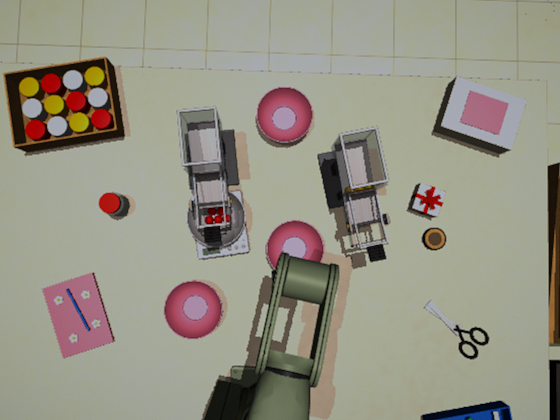

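Call:
play_rows --angular '[[0,0,0],[0,0,0],[0,0,0],[0,0,0],[0,0,0],[0,0,0],[0,0,0],[0,0,0]]' --travel '[[0,0,0],[0,0,0],[0,0,0],[0,0,0],[0,0,0],[0,0,0],[0,0,0],[0,0,0]]' --claw '[-1,-1,-1,-1,-1,-1,-1,-1]'

```text
time: 9.72
tcp_pos: [0.3983, -0.0676, 0.36]
eef_rot: [-0.017, 1.571, -1.46]
ft_force: [-0.9, 0.5, -0.7]
finger_gap: -0.0001
```

```bash
python3 look.py 7
python3 - <<'E'
import cv2,numpy as np
for a,b,box in(('top1','t',(200,222,226,246)),('side1','s',(318,160,345,178))):
  for n in(a,b):
    x0,y0,x1,y1=box;im=cv2.imread(f'pics/{n}.png')[y0:y1,x0:x1]
    l=cv2.connectedComponentsWithStats((im.max(2)<38).astype(np.uint8));i=1+l[2][1:,4].argmax();print(n,l[2][i],l[3][i])
  d=cv2.absdiff(cv2.imread(f'pics/{a}.png'),cv2.imread(f'pics/{b}.png')).max(2)
  cv2.imwrite(f'pics/d_{b}.png',cv2.threshold(d,25,255,0)[1])
z=cv2.imread('pics/z7.png');A,B=[cv2.imread(f'pics/d_{b}.png') for b in 'ts']
cv2.imwrite('pics/c7.png',np.hstack([z[:,:560],np.vstack([cv2.resize(A,(240,180)),cv2.resize(B,(240,180)),np.zeros((130,240,3),np.uint8)])]))
E
```

```text
9.725 [ 0.3982589  -0.06759001  0.35995205] 0.2873520513012389 [-0.94100781  0.46843171 -0.66577354]
top1 [  3   4  19  17 256] [12.10546875 12.26171875]
t [  4   4  18  17 253] [12.15810277 12.256917  ]
side1 [  4   2  15  15 156] [10.76282051  9.19230769]
s [  3   2  16  15 157] [10.7133758  9.1656051]
```

View pics/c7.png

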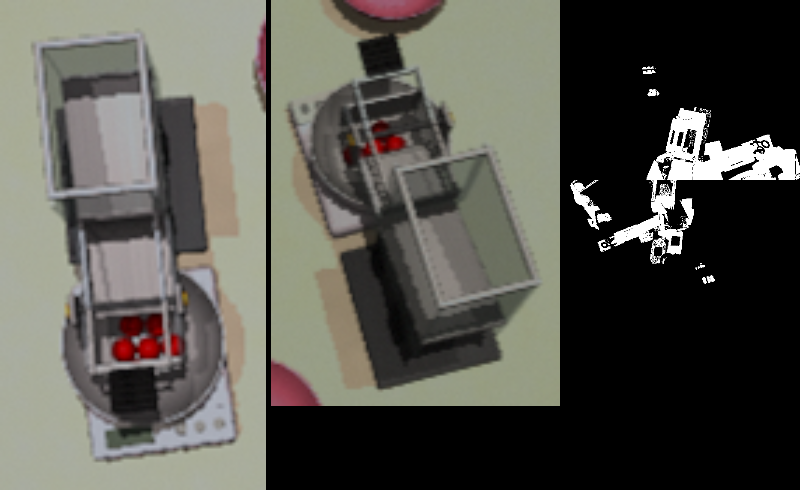

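The pad is back at its starting pixels in both views. Apart from the arm and its shadow, only the sweets have changed place, so I'll hand in.

```bash
python3 -c "
from cell import bot
print(bot.job_done())"
```

```text
the job is handed in; nothing more can be done
None
```

I pressed the red bin's lever pad down with the shut fingertips until all six red sweets had run into the bowl. Then I let the lever up slowly, moved the arm clear and handed the job in at about 9.8 s. The most force I read while pressing was about 6 N.

**What the last checks showed:**
- **Sweets:** the red hopper is empty. A wrist picture taken while I held the lever down showed all six in the bowl. In the last top view five can be made out; I take the sixth to be hidden by the chute and lever.
- **Lever:** the pad is back within 0.1 pixel of its starting position in both views, so I take the gate to be shut. I did not see the gate itself closed.
- **Everything else:** before-and-after pictures differ only in the sweets, the arm and its shadow. The bowl, the gold bin and the bystanders look unmoved.

The side and top views disagreed on the pad's position by up to 4 mm. I settled it with the wrist camera from above, which put the pad within 1 mm of the fingertips.

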